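Open the push-and-turn bottle in its bay

TASK

Bring the square bottle upright into the fence bay and push it fully home against the back stop, so that the bay keeps it from turning. Then press its safety cap down, twist it counterclockwise (seen from above) about a sixth of a turn while pressing, and lift it straight off. Finish still holding the cap upright in the gripper, some 6 cm above the bottle's mouth, with the bottle left standing in the bay; do not let go or put the cap down, and leave the tape roll, the jar and the tape measure where they are.

Things in the scene. Friction and masses are not known exactly. Their poses are not given: they have to be found in the camera images.
- bay: Aluminium fence bay fixed to the table, open in front and above, no floor: back stop 45 mm high, two cheeks 28 mm high, 67.5 mm apart inside, 130 mm wide outside. Origin: on the table where the bottle's axis stands when fully home. +x points into the bay (back stop's face at +32 mm), z up. Cheeks straight from x = -24 mm, flared mouth from -45 to -24 mm. The bottle starts 13 to 17 cm off at -x.
- bottle: Amber square bottle, loose, 0.3 to 0.6 kg, label on two sides. Body 64 x 64 x 56 mm, neck 30 mm wide above. Origin: centre of the square body, 28 mm above its underside; z up, x and y square to its faces. Starts turned up to 0.5 rad from the bay's x. Pushed below 40 mm height it slides; dragged by the cap it tips, but it may be carried by the cap. In the bay it has 3.5 mm of play, 0.1 rad in yaw.
- bottle_mouth (a point): The rim of the bottle's neck, on its axis, 93 mm above its underside (65 mm above the bottle's origin); hidden in the closed cap. A sprung seal disc stands 7 mm out of it.
- cap: White ribbed round safety cap, loose, 48 mm diameter, 28 mm tall, 30 g, on the neck. Origin: its centre, 14 mm below its top and 90 mm above the table when closed; z up, x along the bottle's x when closed. Its lower edge is 20 mm above the bottle's shoulder, so fingers have room there. Closed, it carries the bottle along when gripped and lifted or turned (play 0.1 rad).
- bottle_seal (a joint): Height (m) of the sprung disc in the neck that pushes the cap up, 6 N at 0 (closed), 1 N more per mm pressed; down is negative. Lugs in the cap hold it on: teeth stop it from turning until it is first pressed at least 5 mm (hard stop at 7 mm, 13 N). Kept pressed it turns counterclockwise from above and lifts free after 0.75 to 1.45 rad (best 1.1) relative to the bottle. Clockwise is blocked.
- masking_tape: Roll of masking tape lying flat, 73 mm diameter, 24 mm high, loose, beside the bay; leave it alone. Origin: centre of its underside.
- swab_jar: Glass jar with black lid, 59 mm diameter, 73 mm high, loose, beside the bay; leave it alone. Origin: centre of its underside.
- tape_measure: Round pocket tape measure lying flat, 56 mm diameter, 18 mm high, loose, beside the bottle's start; leave it alone. Origin: centre of its underside.
Things that resemble listed ones, but are neither listed nor needed, are in the scene too. Several things look just like the bottle: the one meant starts farthest to the robot's right.

How it is judged:
On the way, in this order (a step that is already met when the one before it is completed fails the run):
1. the closed bottle stands upright in the bay, fully home against the back stop (within 4 mm) (x of bottle in the frame of bay above -0.004 m and horizontal distance between bottle and bay below 0.007 m and height (world z) of bottle below 0.032 m and angle between bottle's own z axis and vertical below 0.08 rad and z of cap in the frame of bottle below 0.065 m and angle between the x axis of cap and the x axis of bottle, either way round below 0.3 rad), for 0.2 s.
2. in the bay, the cap, not yet turned, is pressed down at least 3 mm (angle between the x axis of cap and the x axis of bottle, either way round below 0.25 rad and z of cap in the frame of bottle below 0.059 m and horizontal distance between bottle and bay below 0.01 m and height (world z) of bottle below 0.032 m), for 0.05 s.
3. in the bay, the cap is turned past its safety teeth while pressed down at least 3 mm (angle between the x axis of cap and the x axis of bottle, either way round above 0.5 rad and z of cap in the frame of bottle below 0.059 m and horizontal distance between bottle and bay below 0.01 m and height (world z) of bottle below 0.032 m), for 0.05 s.
At the end, for the whole second after the job is handed in: The fingers hold the cap at rest and upright (within 0.2 rad), its centre 35 to 120 mm above the bottle's mouth and within 25 mm of the mouth's axis, not touching the bottle; the bottle stands upright on the table in the bay, within 10 mm of fully home (z of cap in the frame of bottle_mouth between 0.035 and 0.12 m and horizontal distance between cap and bottle_mouth below 0.025 m and angle between cap's own z axis and vertical below 0.2 rad and contact force between cap and the fingers above 1 N and contact force between cap and bottle below 0.05 N and linear speed of cap below 0.03 m/s and linear speed of bottle below 0.02 m/s and horizontal distance between bottle and bay below 0.01 m and height (world z) of bottle below 0.031 m and angle between bottle's own z axis and vertical below 0.06 rad); the arm keeps its last pose, push and grip.
It fails at once if the tape roll, the jar or the tape measure is moved more than 20 mm (distance of any of masking_tape, swab_jar, tape_measure from where it was at the start of the episode above 0.02 m).
It also fails if it takes over 64 s, if anything falls off the work surface, if the arm or the gripper's body presses on something with over 40 N, if the wrist force passes 120 N, or if a joint passes its speed limit or range.

ROBOT

A 6-joint arm with a two-finger parallel gripper is mounted at the origin on a cart in front of the work surface, level with it; the furniture and walls round the work are solid. World frame = base frame: x ahead of the robot, y to its left, z up, the work surface at z = 0. Lengths are in m, angles in rad, forces in N, time in s.
With the tool pointing down it reaches from about 0.325 to 0.75 m from the base axis. Payload 7.6 kg.
Tool frame: the origin (TCP) lies between the finger pads; the fingertips stand 22 mm ahead of it and the grasp point (between the pads) lies 3 mm ahead of it; z points along the fingers, y is the line along which they close (so a half turn about z gives the same grasp; the last joint's range is limited). The gripper opens to 85 mm and grips with 20 to 120 N. Pads are 22 mm wide; open, the fingers measure 114 mm over their backs; the gripper's body (76 mm by 85 mm) begins 54 mm behind the grasp point. The pads swing forward as they close: fully open they stand 13 mm farther back than shut.
Start: joints at [1.165, 0.052, 1.401, -0, 1.689, -0.07], TCP at [0.173, 0.496, 0.226] pointing down, gripper open.
Joint ranges: [-2.9, 2.9], [-0.91, 2.17], [0.12, 2.37], [-1.06, 4.2], [0.26, 2.73], [-2.93, 2.93]. Speed limits (rad/s): [2.57, 2.57, 3.01, 3.14, 3.14, 3.14].

INTERFACE

Orientations are given as a 3x3 rotation matrix whose columns are the frame's x, y, z axes.
In Python, from station import bot gives the robot as it stands. The module is installed in compiled form; this text tells all that it offers.
- The arm moves only by the shell command python3 -m crank 'ROWS' [FORCE]. ROWS is JSON, one flat list of numbers, 5 for each row, row after row: the shift along the tool's x, y, z each as a share of 250 mm, from -1 to 1, then the turn about the tool's z as a share of 90 degrees, from -1 to 1, then the opening, from 0 (shut) to 1 (fully open). In form: [tx, ty, tz, twist, fingers, tx, ty, tz, twist, fingers, ...]. A call has exactly 5 rows; each row shifts and turns the commanded pose from where the row before left it, along the tool's axes as they then stand; what a row does not reach is not made up. A row lasts 1/12 s, in which the tool goes at most 41.7 mm and 7.16 degrees, less where a joint would pass 70% of its speed; a pose out of reach is approached as far as the arm can. A call with a number of a shift or a turn outside -1 to 1 is refused whole. A call with a gripper value outside its range is refused whole. The fingers move at their own pace and stop on an object; FORCE is the grip in N (left out, the last holds). Time passes only in rows, so rows that do not move let the fingers close, or fill a call up. It gives the time, the measured TCP pose, the force and the opening at its end, in the units of the state.
- bot.state(): the state, without advancing time (a new reading comes with each control period).
- bot.capture(name): name is "side" or "top"; returns the picture (480x640x3 uint8, red, green, blue); there is no depth.
- bot.camera_params(name): a dict with "vertical_fov" (degrees; the focal length in pixels is half the picture's height over the tangent of half this angle, whatever the lens; pixels are square), "cx", "cy" (the principal point, pixels), "R" (3x3) and "t" (3): a world point X has camera coordinates R X + t. Camera axes: x right, y down, z forward; pixel columns grow to the right and rows downward; lengths in m; the calibration is good to about 2 mm. A picture is of the moment at which its call begins. camera_params takes no time and is no camera call.
- bot.sign_off(): hands the job in, once; it reports no verdict.
Trained networks look in the newest picture that a camera, given by its name, has taken for a name from the list of things; names that differ only in an ending like _2 or _b are one class to them, and where a whole thing is asked for, a point or a joint stands for the part that bears it (a point fixed in the world has none). Each returns a list of dicts, best first, with "conf" (0 to 1); they miss things now and then, are a little off and sometimes report something else, mostly with a low value. They report only what shows in the picture. A call takes as long as a camera call. They do not tell look-alikes from the thing itself.
- bot.outline_of(camera, name): "pixels" (480x640 bool, what is visible of it) and "box" ([centre column, centre row, width, height] in pixels, round what is visible of it).
- bot.landmark_of(camera, name): "at" ([column, row] in pixels: a listed point, or the origin of a listed thing).
The state is a dict: "time_s": time; "joint_pos": joint angles; "qd": joint speeds; "joint_torque": joint torques, N m; "tcp_pos": TCP position; "eef_rot": TCP orientation; "wrist_force": force on the tool from outside, world axes, zero at the start; "torque": the same for the moment, N m; "width": finger opening in m.
Only numpy, scipy, OpenCV 4.12 (cv2) and the standard library are available. Lean on these libraries where they do the work, as an engineer would, in place of code of your own. Each camera call takes 0.05 s, during which the arm holds its last target. There are 200 camera calls.

## Working session

There is one attempt and no reset: what is moved stays moved. The work goes in short steps, Python scripts to look and compute and a shell command to move; the robot and the scene stay as the last step left them, time stands still between calls to the robot, and variables do not carry over. Pictures are saved under pics/ and viewed, on a budget of 10 in all, crops included, one or two more only if the job needs it, and the job is handed in when it is done.

```bash
mkdir -p pics; cat > h.py <<'E'
import numpy as np, cv2
from station import bot
def cam(n):
    p=bot.camera_params(n); f=240/np.tan(np.radians(p["vertical_fov"])/2)
    return f,p["cx"],p["cy"],np.array(p["R"]),np.array(p["t"])
def ground(n,uv,z):
    f,cx,cy,R,t=cam(n); d=R.T@np.array([(uv[0]-cx)/f,(uv[1]-cy)/f,1]); c=-R.T@t
    return c+d*(z-c[2])/d[2]
def proj(n,X):
    f,cx,cy,R,t=cam(n); q=R@np.array(X)+t; return np.array([cx+f*q[0]/q[2],cy+f*q[1]/q[2]])
def save(n,name,crop=None,s=1):
    im=bot.capture(n)[:,:,::-1]
    if crop: im=im[crop[1]:crop[3],crop[0]:crop[2]]
    cv2.imwrite("pics/"+name,cv2.resize(im,None,fx=s,fy=s,interpolation=cv2.INTER_CUBIC))
E
python3 - <<'E'
from h import *
np.set_printoptions(precision=3,suppress=True)
a=bot.capture("top")[:,:,::-1];b=bot.capture("side")[:,:,::-1]
cv2.imwrite("pics/a.png",a);cv2.imwrite("pics/b.png",b)
for c in("top","side"):
  f,cx,cy,R,t=cam(c);print(c,f,cx,cy,-R.T@t,R[2])
  for n,z in(("bay",0),("bottle",.028),("cap",.09),("masking_tape",0),("swab_jar",0),("tape_measure",0)):
    for l in bot.landmark_of(c,n)[:5]: print(c,n,round(l["conf"],2),np.array(l["at"]),ground(c,l["at"],z))
s=bot.state();print(s["time_s"],s["tcp_pos"],s["eef_rot"],s["width"])
E
```

```text
top 620.7099610751818 316.69325042586536 249.7806373229087 [0.412 0.025 1.326] [ 0.105  0.02  -0.994]
top bottle 0.78 [227.2 260.1] [0.525 0.239 0.028]
top bottle 0.57 [350.1 291.3] [ 0.463 -0.02   0.028]
top bottle 0.57 [303.  337.4] [0.366 0.076 0.028]
top bottle 0.54 [350.5 289.8] [ 0.466 -0.021  0.028]
top cap 0.58 [349.8 293.8] [ 0.456 -0.018  0.09 ]
top cap 0.48 [348.1 291.3] [ 0.461 -0.014  0.09 ]
top masking_tape 0.96 [297.9 225.5] [0.604 0.093 0.   ]
top tape_measure 0.72 [280.9 283.2] [0.479 0.127 0.   ]
side 607.5505396619652 305.48904103846223 242.2567526510247 [ 0.041 -0.782  0.476] [ 0.468  0.793 -0.39 ]
side bottle 0.85 [256.3 232.7] [0.521 0.22  0.028]
side bottle 0.8 [209.3 279.3] [0.363 0.076 0.028]
side bottle 0.59 [287.7 288.8] [ 0.457 -0.021  0.028]
side cap 0.6 [285.7 251.8] [ 0.458 -0.015  0.09 ]
side masking_tape 0.85 [327.8 266. ] [0.59  0.067 0.   ]
side swab_jar 0.95 [410.  331.9] [ 0.57 -0.19  0.  ]
side tape_measure 0.56 [259.4 270.8] [0.474 0.115 0.   ]
0.7 [0.173 0.496 0.226] [[-0.944  0.33   0.   ]
 [ 0.33   0.944  0.   ]
 [-0.     0.    -1.   ]] 0.08547483148798585
```

View pics/a.png

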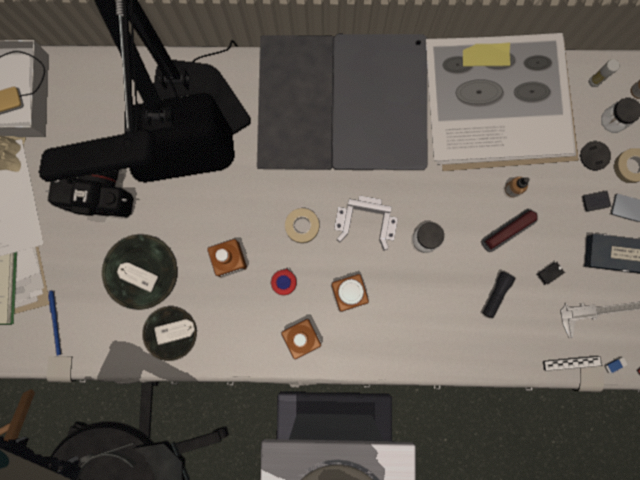

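View pics/b.png

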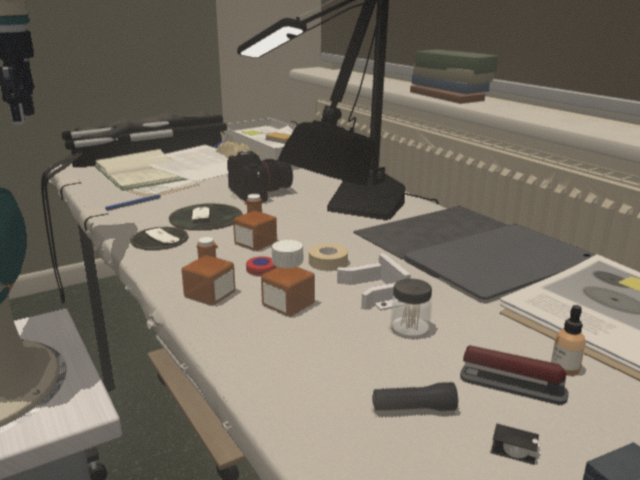

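The top view shows three amber bottles, at (227,258), (302,338) and (350,291). The rightmost, (350,291), has the wide white cap. The bay is at about (366,222) with its mouth facing down (toward the robot), the jar at (429,236), the masking tape at (302,225) and the tape measure at (284,282). The side view agrees: bottle at (288,290), cap at (288,252).

I choose (350,291) and check it in a close crop.

```bash
python3 - <<'E'
from h import *
np.set_printoptions(precision=3,suppress=True)
save("top","c.png",(310,180,460,320),4)
for c in("top","side"):
  for o in bot.outline_of(c,"bay")[:2]: print(c,o["conf"],o["box"])
  for o in bot.outline_of(c,"cap")[:2]: print(c,"cap",o["conf"],o["box"])
for o in bot.outline_of("top","swab_jar")[:2]: print("jar",o["conf"],o["box"],ground("top",o["box"][:2],.06))
E
```

```text
top 0.92 [363.3, 222.6, 62.2, 54.4]
top cap 0.73 [349.7, 292.3, 28.0, 24.2]
side 0.91 [373.1, 282.3, 73.1, 55.0]
side cap 0.69 [290.2, 254.2, 32.4, 29.0]
jar 0.88 [428.1, 238.3, 35.1, 36.1] [ 0.573 -0.178  0.06 ]
```

View pics/c.png

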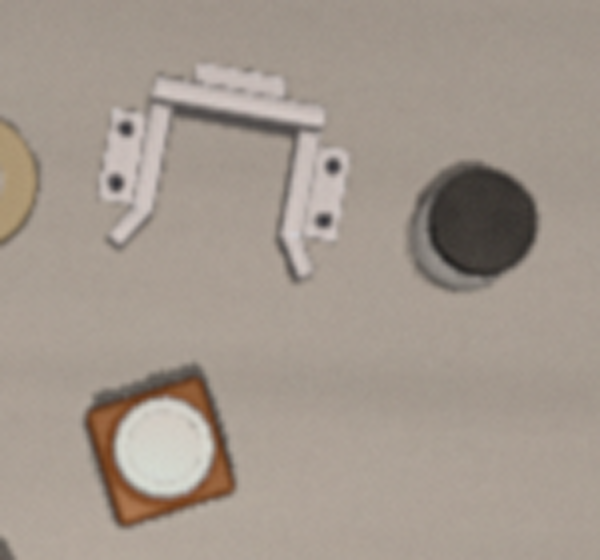

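The crop shows the target bottle with its wide white cap at (351,292) and the bay with its mouth toward it, both rotated a little. The cap type confirms the choice.

```bash
python3 - <<'E'
from h import *
np.set_printoptions(precision=4,suppress=True)
g=lambda u,v,z: ground("top",(310+u/4,180+v/4),z)[:2]
L=[g(171,106,.028),g(152,206,.028)];R=[g(297,130,.028),g(278,235,.028)];B=[g(155,98,.045),g(322,125,.045)]
print("L",L,"R",R,"B",B)
for a,b in(L,R): d=a-b;print("yaw",np.arctan2(d[1],d[0]),np.linalg.norm(d))
d=B[0]-B[1];print("back yaw",np.arctan2(-d[0],d[1]),np.linalg.norm(d))
q=[g(*p,.056) for p in((88,410),(200,375),(234,488),(124,526))]
print("bottle c",np.mean(q,0),"sides",[np.linalg.norm(q[i]-q[i-1]) for i in range(4)])
for i in range(4): d=q[i]-q[i-1];print(np.arctan2(d[1],d[0]))
print("cap",g(163,447,.104), "jar",g(483,221,.073),"tape",ground("top",(303,225),.024))
# side cap check
print(ground("side",(290.2,254.2),.09),[proj("side",(*g(163,447,.104),.09))])
E
```

```text
L [array([ 0.6423, -0.024 ]), array([ 0.5888, -0.0146])] R [array([ 0.6304, -0.0906]), array([ 0.5744, -0.0809])] B [array([ 0.6435, -0.015 ]), array([ 0.6303, -0.1021])]
yaw -0.17504933077257528 0.0543227198634411
yaw -0.17158609095471425 0.056822439727835405
back yaw -0.1496146301284781 0.08807521534462573
bottle c [ 0.4598 -0.0199] sides [np.float64(0.06173882311439494), np.float64(0.06003740635944808), np.float64(0.06003722906928097), np.float64(0.059247570332857935)]
0.3145836957516631
-1.2527297931706616
-2.8406754099658222
1.917729619087241
cap [ 0.4593 -0.0189] jar [ 0.5774 -0.1809] tape [0.602  0.0807 0.024 ]
[ 0.4598 -0.0264  0.09  ] [array([287.5405, 252.6256])]
```

```bash
cat >> h.py <<'E'
def togo(x,y,z,yaw=None):
    """shares to go in tool axes; yaw = world yaw of tool y"""
    s=bot.state(); R=np.array(s["eef_rot"]); p=np.array(s["tcp_pos"])
    d=R.T@(np.array([x,y,z])-p)/.25; psi=np.arctan2(R[1,1],R[0,1])
    tw=None if yaw is None else (psi-yaw)/(np.pi/2)
    print("t %.2f"%s["time_s"],"tcp",p.round(4),"yaw %.3f"%psi,"w %.4f"%s["width"],"F",np.array(s["wrist_force"]).round(1),"Tz %.2f"%s["torque"][2],"tilt %.3f"%np.arccos(min(1,-R[2,2])),"| go",d.round(4),"twist",tw)
E
python3 -m crank '[-0.117,-0.104,0,0,1,-0.117,-0.104,0,0,1,-0.117,-0.104,0,0,1,-0.117,-0.104,0,0,1,-0.117,-0.104,0,0,1]' 60
python3 -m crank '[-0.117,-0.104,0,0,1,-0.117,-0.104,0,0,1,-0.117,-0.104,0,0,1,-0.117,-0.104,0,0,1,-0.117,-0.104,0,0,1]'
python3 -c 'from h import *;togo(.4595,-.0192,.16,.318)'
```

```text
time_s: 1.42
tcp_pos: [0.2686, 0.3232, 0.2258]
eef_rot: [[-0.944, 0.329, 0.0], [0.329, 0.944, 0.0], [-0.0, 0.0, -1.0]]
wrist_force: [-0.4, 1.1, -0.7]
width: 0.0851
time_s: 1.83
tcp_pos: [0.3639, 0.152, 0.2261]
eef_rot: [[-0.944, 0.329, 0.001], [0.329, 0.944, 0.0], [-0.001, 0.001, -1.0]]
wrist_force: [0.7, 1.0, 0.6]
width: 0.0851
t 1.83 tcp [0.3639 0.152  0.2261] yaw 1.235 w 0.0851 F [0.7 1.  0.6] Tz 0.04 tilt 0.001 | go [-0.5862 -0.5211  0.2646] twist 0.58392022402489
```

```bash

python3 -m crank '[-0.117,-0.104,0,0,1,-0.117,-0.104,0,0,1,-0.117,-0.104,0,0,1,-0.117,-0.104,0,0,1,-0.117,-0.104,0,0,1]' >/dev/null
python3 -m crank '[0,0,0.053,0.073,1,0,0,0.053,0.073,1,0,0,0.053,0.073,1,0,0,0.053,0.073,1,0,0,0.053,0.073,1]' >/dev/null
python3 -m crank '[0,0,0,0.073,1,0,0,0,0.073,1,0,0,0,0.073,1,0,0,0,0,1,0,0,0,0,1]' >/dev/null
python3 - <<'E'
from h import *
togo(.4595,-.0192,.092,.318)
save("side","d.png",(210,170,400,310),4)
for c in("top","side"):
  if c=="top": bot.capture(c)
  for l in bot.landmark_of(c,"cap")[:2]: print(c,round(l["conf"],2),l["at"],ground(c,l["at"],.09))
E
```

```text
t 3.08 tcp [ 0.4587 -0.0171  0.1596] yaw 0.321 w 0.0854 F [-0.7  0.1 -0.5] Tz -0.01 tilt 0.000 | go [-9.000e-03  2.000e-04  2.704e-01] twist 0.00196382953875557
```

View pics/d.png

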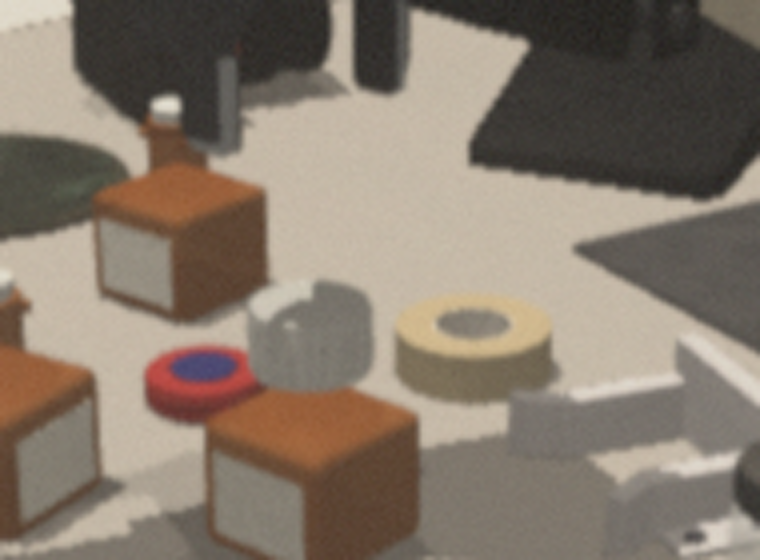

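The view shows the open fingers at (228,105) and (380,40) of the crop above the cap at (311,335), straddling it. I descend and grip.

```bash

python3 -m crank '[-0.009,0,0.08,0,1,0,0,0.08,0,1,0,0,0.06,0,1,0,0,0.04,0,1,0,0,0.01,0,1]' 60
python3 -m crank '[0,0,0,0,0,0,0,0,0,0,0,0,0,0,0,0,0,0,0,0,0,0,0,0,0]' 60
python3 -m crank '[0,0,0,0,0,0,0,0,0,0,0,0,0,0,0,0,0,0,0,0,0,0,0,0,0]' 60 >/dev/null
python3 -c 'from h import *;togo(.4595,-.0192,.092,.318)'
```

```text
time_s: 3.7
tcp_pos: [0.4585, -0.0191, 0.0903]
eef_rot: [[-0.313, 0.95, -0.003], [0.95, 0.313, 0.0], [0.001, -0.003, -1.0]]
wrist_force: [-0.1, 0.2, 0.7]
width: 0.0851
time_s: 4.12
tcp_pos: [0.46, -0.0194, 0.0936]
eef_rot: [[-0.312, 0.95, 0.002], [0.95, 0.312, -0.0], [-0.001, 0.002, -1.0]]
wrist_force: [-3.0, 0.5, 5.6]
width: 0.0435
t 4.53 tcp [ 0.46   -0.0194  0.0936] yaw 0.318 w 0.0435 F [-2.6 -1.1  6.3] Tz 0.07 tilt 0.002 | go [ 0.0012 -0.0017  0.0063] twist -0.0001632581767661598
```

```bash
python3 - <<'E'
from h import *
save("side","e.png",(210,170,400,310),4)
for c in("side","top"):
  if c=="top": bot.capture(c)
  for l in bot.landmark_of(c,"cap")[:2]: print(c,round(l["conf"],2),l["at"],ground(c,l["at"],.09))
E
```

```text
side 0.56 [287.4, 253.5] [ 0.45743826 -0.02174251  0.09      ]
```

View pics/e.png

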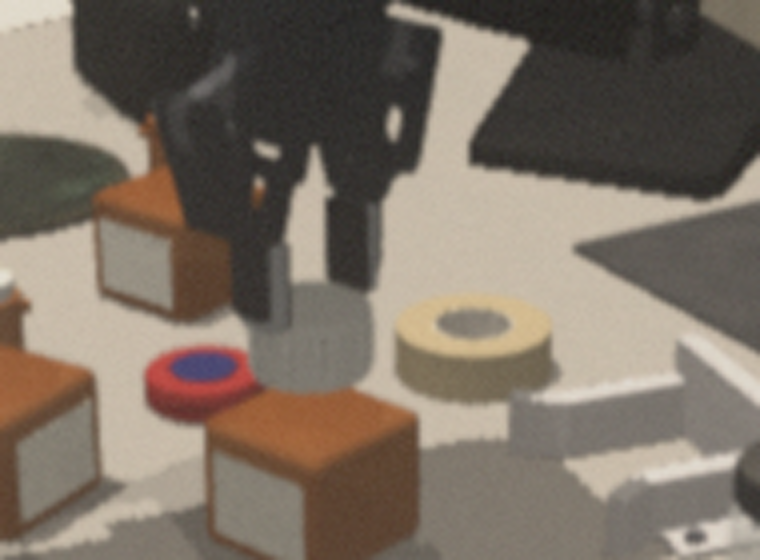

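```bash
python3 - <<'E'
from h import *
np.set_printoptions(precision=1,suppress=True)
s=bot.state();p=np.array(s["tcp_pos"]);R=np.array(s["eef_rot"])
for z in (.0716,.08,.09,.104):
  for sg in(-1,1):
    for w in(.022,.024): 
      X=p+R[:,1]*sg*w; X[2]=z; print(z,sg,w,(proj("side",X)-[210,170])*4)
print((proj("side",[.4595,-.0195,.104])-[210,170])*4,(proj("side",[.4595,-.0195,.076])-[210,170])*4)
print((proj("side",p)-[210,170])*4)
E
```

```text
0.0716 -1 0.022 [274.8 391.4]
0.0716 -1 0.024 [271.2 393.1]
0.0716 1 0.022 [350.3 355.5]
0.0716 1 0.024 [353.6 353.9]
0.08 -1 0.022 [274.3 371.7]
0.08 -1 0.024 [270.7 373.4]
0.08 1 0.022 [350.  336.3]
0.08 1 0.024 [353.3 334.8]
0.09 -1 0.022 [273.6 348.2]
0.09 -1 0.024 [270.1 349.8]
0.09 1 0.022 [349.7 313.4]
0.09 1 0.024 [353.1 311.8]
0.104 -1 0.022 [272.8 314.9]
0.104 -1 0.024 [269.2 316.5]
0.104 1 0.022 [349.3 280.9]
0.104 1 0.024 [352.7 279.4]
[310.8 298. ] [312.  363.4]
[312.1 322.1]
```

```bash
python3 - <<'E'
from h import *
np.set_printoptions(precision=1,suppress=True)
p=np.array([.4587,-.0171,.1596]);y=np.array([np.cos(.321),np.sin(.321),0])
for z in (.1376,.1506,.16,.17):
  for sg in(-1,1): 
      X=p+y*sg*.046; X[2]=z; print(z,sg,(proj("side",X)-[210,170])*4)
E
python3 -m crank '[0,0,0,0,0,0,0,0,0,0,0,0,0,0,0,0,0,0,0,0,0,0,0,0,0]' 60

```

```text
0.1376 -1 [220.5 250.4]
0.1376 1 [382.6 183.8]
0.1506 -1 [219.3 217.8]
0.1506 1 [382.4 153. ]
0.16 -1 [218.5 193.9]
0.16 1 [382.3 130.5]
0.17 -1 [217.6 168.3]
0.17 1 [382.1 106.4]
time_s: 5.15
tcp_pos: [0.46, -0.0193, 0.0936]
eef_rot: [[-0.312, 0.95, 0.002], [0.95, 0.312, -0.0], [-0.001, 0.002, -1.0]]
wrist_force: [-3.0, 0.6, 6.2]
width: 0.0435
```

The picture shows the near fingertip ending at (262,320) of the crop, about level with the cap's top (z≈0.10). From the reported TCP it should be about 26 mm lower. The first crop shows the same offset. The width of 43.5 mm (less than 48) and the 6 N upward force agree: the tips rest on the cap instead of gripping it. I open, back off, and look again from both cameras.

```bash

python3 -m crank '[0,0,-0.02,0,1,0,0,-0.04,0,1,0,0,-0.06,0,1,0,0,-0.04,0,1,0,0,0,0,1]' >/dev/null
python3 -m crank '[0,0,0,0,1,0,0,0,0,1,0,0,0,0,1,0,0,0,0,1,0,0,0,0,1]' >/dev/null
python3 - <<'E'
from h import *
togo(.4595,-.0192,.092,.318)
a=bot.capture("top")[220:360,270:430,::-1];b=bot.capture("side")[160:300,210:370,::-1]
cv2.imwrite("pics/f.png",cv2.resize(np.hstack([a,b]),None,fx=2.5,fy=2.5,interpolation=cv2.INTER_CUBIC))
s=bot.state();p=np.array(s["tcp_pos"]);R=np.array(s["eef_rot"])
for off in(.009,-.017):
  for sg in(-1,1):
    X=p+R[:,1]*sg*.0427+R[:,2]*off; print(off,sg,((proj("top",X)-[270,220])*2.5).round(),((proj("side",X)-[210,160])*2.5+[400,0]).round())
E
```

```text
t 5.98 tcp [ 0.4591 -0.0192  0.1315] yaw 0.318 w 0.0852 F [-0.1 -0.2  0.6] Tz -0.03 tilt 0.001 | go [-0.0006  0.0015  0.1579] twist -0.0002114379639552842
0.009 -1 [220. 231.] [545. 204.]
0.009 1 [186. 126.] [639. 164.]
-0.017 -1 [222. 231.] [543. 163.]
-0.017 1 [187. 123.] [638. 126.]
```

View pics/f.png

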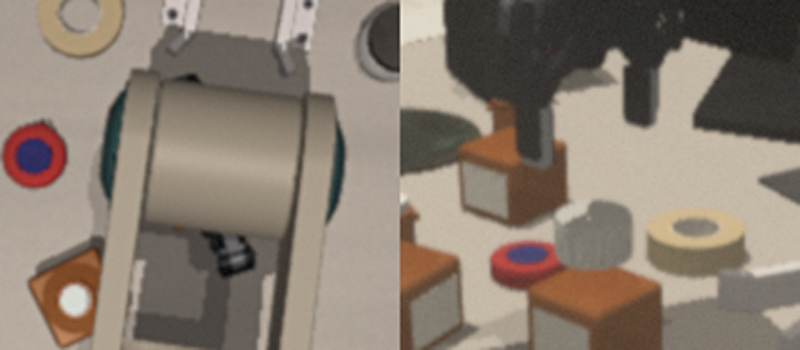

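The side view shows the tips at (536,163) and (640,125). These match a tip position 17 mm behind the reported TCP when open, so the fingers really sit about 26 mm higher than specified; x and y agree. I therefore grip at TCP z≈0.067.

```bash

python3 -m crank '[0,0,0.08,0,1,0,0,0.07,0,1,0,0,0.06,0,1,0,0,0.038,0,1,0,0,0.01,0,1]' 80
python3 -m crank '[0,0,0,0,0,0,0,0,0,0,0,0,0,0,0,0,0,0,0,0,0,0,0,0,0]' 80
python3 -m crank '[0,0,0,0,0,0,0,0,0,0,0,0,0,0,0,0,0,0,0,0,0,0,0,0,0]' 80 >/dev/null
python3 -c 'from h import *;togo(.4595,-.0192,.092,.318)'
```

```text
time_s: 6.5
tcp_pos: [0.4584, -0.0191, 0.0657]
eef_rot: [[-0.312, 0.95, -0.003], [0.95, 0.312, 0.0], [0.001, -0.003, -1.0]]
wrist_force: [-1.0, 0.1, -0.1]
width: 0.0855
time_s: 6.92
tcp_pos: [0.46, -0.0194, 0.0689]
eef_rot: [[-0.312, 0.95, 0.002], [0.95, 0.312, -0.0], [-0.001, 0.001, -1.0]]
wrist_force: [-3.1, -0.4, 5.8]
width: 0.0456
t 7.33 tcp [ 0.4599 -0.0194  0.0689] yaw 0.318 w 0.0457 F [-2.2  0.2  6.1] Tz 0.03 tilt 0.002 | go [ 0.0012 -0.0013 -0.0924] twist -0.0002582739435761976
```

```bash

python3 -m crank '[0,0,-0.01,0,0,0,0,-0.02,0,0,0,0,-0.02,0,0,0,0,-0.02,0,0,0,0,-0.01,0,0]' 80
python3 -m crank '[0,0,0,0,0,0,0,0,0,0,0,0,0,0,0,0,0,0,0,0,0,0,0,0,0]' 80 >/dev/null
python3 - <<'E'
from h import *
togo(.4595,-.0192,.092,.318)
save("side","g.png",(210,170,400,310),4)
E
```

```text
time_s: 7.75
tcp_pos: [0.4597, -0.0192, 0.0884]
eef_rot: [[-0.312, 0.95, 0.001], [0.95, 0.312, 0.0], [-0.0, 0.001, -1.0]]
wrist_force: [-0.2, 0.5, -3.4]
width: 0.0455
t 8.17 tcp [ 0.4592 -0.0192  0.0873] yaw 0.318 w 0.0454 F [ 1.1 -0.3 -3.5] Tz -0.00 tilt 0.001 | go [-0.0002  0.001  -0.019 ] twist -0.00025271295616063183
```

View pics/g.png

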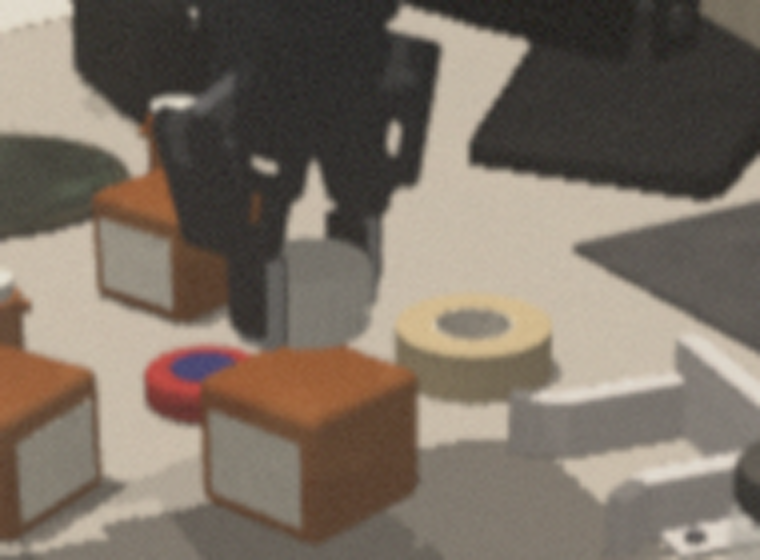

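The bottle hangs upright from the cap (bottom edge at (315,540), tilt not visible), with the cap gripped over its full height. The weight reads 3.5 N. Now I turn it to the bay's yaw.

```bash

python3 -m crank '[0,0,0,0.062,0,0,0,0,0.062,0,0,0,0,0.062,0,0,0,0,0.062,0,0,0,0,0.062,0]' 80 >/dev/null
python3 -m crank '[0,0,0,0,0,0,0,0,0,0,0,0,0,0,0,0,0,0,0,0,0,0,0,0,0]' 80 >/dev/null
python3 -c 'from h import *;togo(.5064,-.0363,.0725,-.168)'
```

```text
t 9.05 tcp [ 0.4594 -0.0192  0.0875] yaw -0.168 w 0.0454 F [ 0.2 -0.4 -4.3] Tz -0.06 tilt 0.000 | go [-0.036   0.1966  0.0602] twist -1.8737605441570986e-05
```

```bash

python3 -m crank '[-0.007,0.04,0.012,0,0,-0.007,0.04,0.012,0,0,-0.007,0.04,0.012,0,0,-0.007,0.04,0.012,0,0,-0.008,0.037,0.012,0,0]' 80 >/dev/null
python3 -m crank '[0,0,0,0,0,0,0,0,0,0,0,0,0,0,0,0,0,0,0,0,0,0,0,0,0]' 80 >/dev/null
python3 - <<'E'
from h import *
togo(.605,-.053,.0725,-.168)
save("side","i.png",(230,180,420,320),4)
E
```

```text
t 9.88 tcp [ 0.5062 -0.0362  0.0728] yaw -0.169 w 0.0456 F [-0.2 -0.  -3.5] Tz -0.04 tilt 0.000 | go [2.000e-04 4.007e-01 1.400e-03] twist -0.0005780502782551498
```

View pics/i.png

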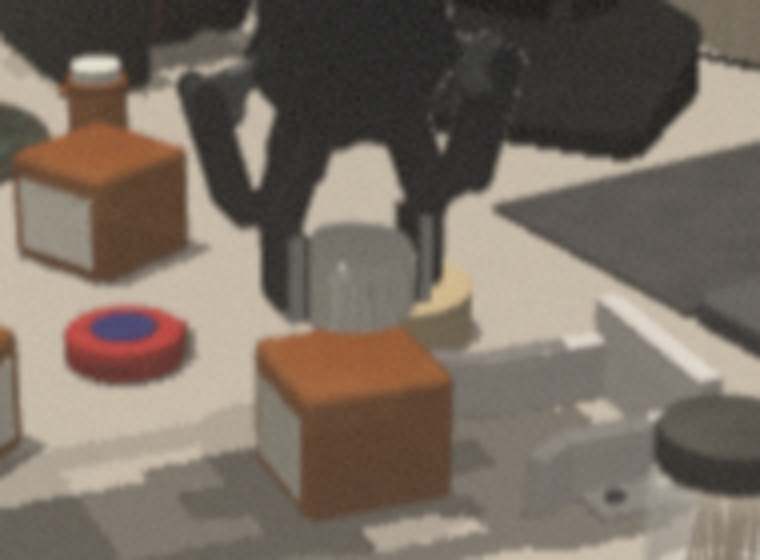

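The bottle hangs in front of the bay mouth, bottom corner at (315,515) of the crop; its edges look roughly parallel to the cheeks. I compute its pose from the corners.

```bash
python3 - <<'E'
from h import *
g=lambda u,v,z: ground("side",(230+u/4,180+v/4),z)[:2]
for n,a,b,z in(("top R",(303,405),(452,377),.060),("bot R",(315,517),(450,488),.004),("top L",(258,345),(303,405),.06),("cheek near top",(545,450),(660,413),.028),("cheek far top",(440,355),(597,333),.028),("backstop",(600,297),(715,382),.045)):
  p,q=g(*a,z),g(*b,z);d=q-p;print(n,p.round(4),q.round(4),"yaw %.3f"%np.arctan2(d[1],d[0]),"len %.4f"%np.hypot(*d))
E
```

```text
top R [ 0.463  -0.0681] [ 0.525  -0.0775] yaw -0.151 len 0.0627
bot R [ 0.4735 -0.059 ] [ 0.5323 -0.067 ] yaw -0.135 len 0.0593
top L [ 0.475  -0.0125] [ 0.463  -0.0681] yaw -1.784 len 0.0568
cheek near top [ 0.5567 -0.097 ] [ 0.6156 -0.0951] yaw 0.031 len 0.0589
cheek far top [ 0.5698 -0.0027] [ 0.6406 -0.0199] yaw -0.238 len 0.0728
backstop [ 0.6413 -0.0199] [ 0.6299 -0.111 ] yaw -1.696 len 0.0918
```

```bash

python3 -m crank '[0,0.04,0.004,0,0,0,0.05,0.002,0,0,0,0.05,0,0,0,0,0.04,0,0,0,0,0.03,0,0,0]' 80
python3 -m crank '[0,0.02,0,0,0,0,0.02,0,0,0,0,0.02,0,0,0,0,0.02,0,0,0,0,0.02,0,0,0]' 80
python3 -c 'from h import *;togo(.605,-.053,.0700,-.168)'
```

```text
time_s: 10.35
tcp_pos: [0.5588, -0.0453, 0.0712]
eef_rot: [[0.168, 0.986, 0.0], [0.986, -0.168, 0.0], [0.0, 0.0, -1.0]]
wrist_force: [0.4, 0.9, -4.9]
width: 0.046
time_s: 10.77
tcp_pos: [0.5831, -0.0495, 0.0711]
eef_rot: [[0.168, 0.986, -0.0], [0.986, -0.168, 0.0], [0.0, -0.0, -1.0]]
wrist_force: [-0.4, 0.3, -4.9]
width: 0.0454
t 10.77 tcp [ 0.5831 -0.0495  0.0711] yaw -0.169 w 0.0454 F [-0.4  0.3 -4.9] Tz -0.00 tilt 0.000 | go [0.0008 0.0886 0.0043] twist -0.0007988460785428385
```

```bash

python3 -m crank '[0,0.016,0,0,0,0,0.016,0,0,0,0,0.016,0,0,0,0,0.012,0,0,0,0,0.01,0,0,0]' 80
python3 -m crank '[0,0.006,0,0,0,0,0.006,0,0,0,0,0.004,0,0,0,0,0.004,0,0,0,0,0,0,0,0]' 80
python3 -c 'from h import *;togo(.605,-.053,.0700,-.168)'
```

```text
time_s: 11.18
tcp_pos: [0.6004, -0.0525, 0.071]
eef_rot: [[0.169, 0.986, 0.0], [0.986, -0.169, 0.0], [0.0, 0.0, -1.0]]
wrist_force: [1.3, -0.1, -4.2]
width: 0.0453
time_s: 11.6
tcp_pos: [0.6051, -0.0532, 0.0711]
eef_rot: [[0.168, 0.986, 0.0], [0.986, -0.168, 0.0], [0.0, 0.0, -1.0]]
wrist_force: [0.2, 0.1, -4.6]
width: 0.0457
t 11.60 tcp [ 0.6051 -0.0532  0.0711] yaw -0.169 w 0.0457 F [ 0.2  0.1 -4.6] Tz 0.01 tilt 0.000 | go [ 0.0009 -0.0006  0.0043] twist -0.0008322638287739803
```

No contact with the back stop yet, so I creep forward until the force rises.

```bash

python3 -m crank '[0,0.004,0,0,0,0,0.004,0,0,0,0,0,0,0,0,0,0,0,0,0,0,0,0,0,0]' 80|grep -E "pos|force"
python3 -m crank '[0,0.004,0,0,0,0,0.004,0,0,0,0,0,0,0,0,0,0,0,0,0,0,0,0,0,0]' 80|grep -E "pos|force"
```

```text
tcp_pos: [0.6063, -0.0534, 0.071]
wrist_force: [-4.7, 0.7, -1.5]
tcp_pos: [0.6082, -0.0537, 0.0712]
wrist_force: [-6.1, 0.5, 0.6]
```

```bash

python3 -m crank '[0,-0.002,0.004,0,0,0,-0.002,0.004,0,0,0,0,0,0,0,0,0,0,0,0,0,0,0,0,0]' 80|grep -E "pos|force"
python3 -m crank '[0,0,0.002,0,0,0,0,0,0,0,0,0,0,0,0,0,0,0,0,0,0,0,0,0,0]' 80|grep -E "pos|force|width"
python3 - <<'E'
from h import *
save("side","k.png",(270,160,460,300),4)
E
```

```text
tcp_pos: [0.6076, -0.0536, 0.0697]
wrist_force: [-6.0, 1.6, 1.4]
tcp_pos: [0.6079, -0.0537, 0.0697]
wrist_force: [-6.0, 0.9, 3.6]
width: 0.0457
```

View pics/k.png

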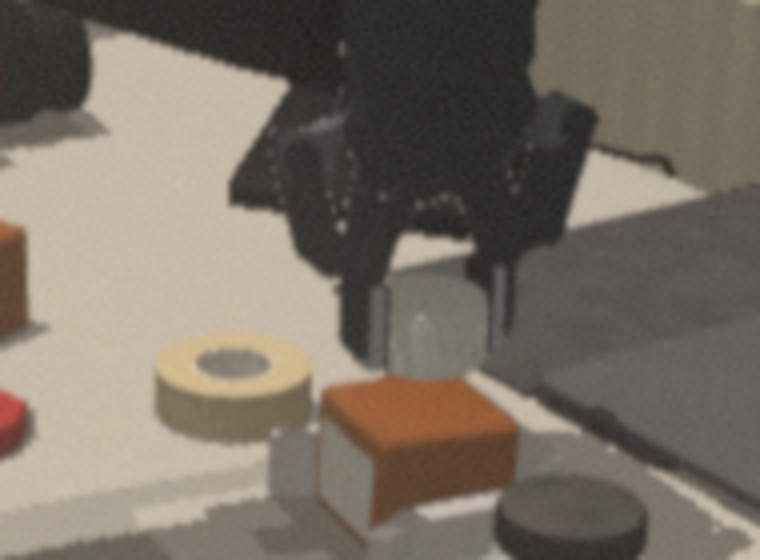

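The bottle stands in the bay (body from (320,390) to (515,430), base hidden by the cheeks), touching the back stop with 6 N and resting on the table. Now I press with a firmer grip.

```bash

python3 -m crank '[0,0,0,0,0,0,0,0,0,0,0,0,0,0,0,0,0,0.004,0,0,0,0,0.008,0,0]' 115|grep -E "pos|force|width"
python3 -m crank '[0,0,0.008,0,0,0,0,0.008,0,0,0,0,0.008,0,0,0,0,0,0,0,0,0,0,0,0]' 115|grep -E "pos|force|width"
```

```text
tcp_pos: [0.6085, -0.0538, 0.0675]
wrist_force: [-7.4, 1.7, 10.4]
width: 0.0454
tcp_pos: [0.6085, -0.0538, 0.0633]
wrist_force: [-13.4, 1.6, 18.4]
width: 0.045
```

```bash

python3 -m crank '[0,-0.004,0.004,0,0,0,0,0.004,-0.03,0,0,0,0,-0.05,0,0,0,0,-0.06,0,0,0,0,-0.06,0]' 115|grep -E "pos|force|width"
python3 -c 'from h import *;togo(.605,-.053,.0700,-.168)'
python3 -m crank '[0,0,0,-0.06,0,0,0,0,-0.06,0,0,0,0,-0.06,0,0,0,0,-0.06,0,0,0,0,-0.06,0]' 115|grep -E "pos|force|width"
python3 -c 'from h import *;togo(.605,-.053,.0700,.93)'
```

```text
tcp_pos: [0.6084, -0.0533, 0.0631]
wrist_force: [-14.5, 3.7, 26.6]
width: 0.0449
t 14.57 tcp [ 0.6084 -0.0533  0.0631] yaw 0.149 w 0.0449 F [-14.5   3.7  26.6] Tz -0.27 tilt 0.005 | go [ 0.0034 -0.0132 -0.0275] twist 0.2020020736371363
tcp_pos: [0.608, -0.0528, 0.0631]
wrist_force: [-17.1, 5.8, 27.6]
width: 0.0448
t 14.98 tcp [ 0.608  -0.0528  0.0631] yaw 0.621 w 0.0448 F [-17.1   5.8  27.6] Tz -0.30 tilt 0.004 | go [ 0.0062 -0.0102 -0.0275] twist -0.19674054096971552
```

```bash

python3 -m crank '[0,0,0,-0.06,0,0,0,0,-0.06,0,0,0,0,-0.06,0,0,0,0,-0.04,0,0,0,0,0,0]' 115|grep -E "pos|force|width"
python3 - <<'E'
from h import *
togo(.605,-.053,.0700,.97)
save("side","m.png",(270,160,460,300),4)
E
```

```text
tcp_pos: [0.6078, -0.0534, 0.0631]
wrist_force: [-17.1, 2.7, 27.9]
width: 0.0453
t 15.40 tcp [ 0.6078 -0.0534  0.0631] yaw 0.965 w 0.0453 F [-17.1   2.7  27.9] Tz -0.08 tilt 0.003 | go [ 0.0101 -0.0053 -0.0277] twist -0.0029994247010034186
```

View pics/m.png

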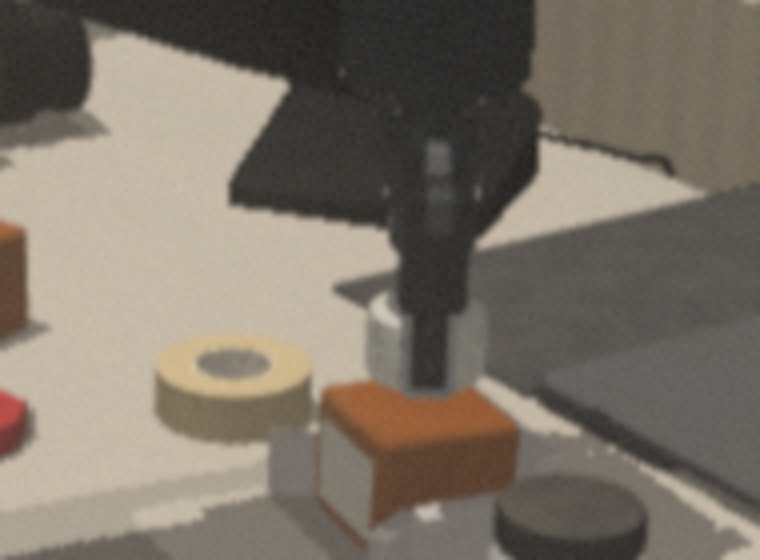

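The bottle has not turned (its edges are unchanged), while the gripper has turned 1.13 rad and the cap sits lower. Lifting, while easing the sideways push.

```bash

python3 -m crank '[0.005,-0.002,0,0,0,0.005,-0.002,-0.008,0,0,0,0,-0.012,0,0,0,0,-0.012,0,0,0,0,-0.012,0,0]' 115|grep -E "pos|force|width"
python3 -m crank '[0,0,-0.012,0,0,0,0,-0.012,0,0,0,0,-0.012,0,0,0,0,-0.012,0,0,0,0,0,0,0]' 115|grep -E "pos|force|width"
python3 -c 'from h import *;togo(.605,-.053,.13,.965)'
```

```text
tcp_pos: [0.6054, -0.0529, 0.0705]
wrist_force: [0.5, -0.5, 0.3]
width: 0.045
tcp_pos: [0.6048, -0.0531, 0.0812]
wrist_force: [0.4, 0.2, -0.0]
width: 0.0449
t 16.28 tcp [ 0.6048 -0.0531  0.0812] yaw 0.962 w 0.0449 F [ 0.4  0.2 -0. ] Tz -0.03 tilt 0.001 | go [-0.0008  0.0008 -0.1951] twist -0.0021552011099782876
```

The force is about 0 N, so the cap is free of the bottle. I raise it to about 6 cm above the mouth.

```bash

python3 -m crank '[0,0,-0.03,0,0,0,0,-0.05,0,0,0,0,-0.05,0,0,0,0,-0.04,0,0,0,0,-0.03,0,0]' 80|grep -E "pos|force|width"
python3 -m crank '[0,0,0,0,0,0,0,0,0,0,0,0,0,0,0,0,0,0,0,0,0,0,0,0,0]' 80 |grep -E "pos|force|width"
python3 - <<'E'
from h import *
s=bot.state();print(s["time_s"],max(abs(np.array(s["qd"]))))
save("side","n.png",(270,130,460,300),4)
bot.capture("side")
for l in bot.landmark_of("side","cap")[:1]: print(l, ground("side",l["at"],.152))
for n in("bottle_mouth","bottle","tape_measure","masking_tape"):
  for l in bot.landmark_of("side",n)[:3]: print(n,l)
print(proj("side",[.606,-.0533,.028]),proj("side",[.606,-.0533,.093]))
E
```

```text
tcp_pos: [0.6051, -0.0531, 0.1331]
wrist_force: [0.1, -0.0, -1.2]
width: 0.0452
tcp_pos: [0.604, -0.0529, 0.1297]
wrist_force: [0.8, -0.2, -0.1]
width: 0.0449
17.1167 0.0034165866971414185
{'at': [377.5, 206.6], 'conf': 0.86} [ 0.60108115 -0.05923167  0.152     ]
bottle_mouth {'at': [375.5, 237.5], 'conf': 0.9}
bottle_mouth {'at': [203.1, 238.7], 'conf': 0.88}
bottle_mouth {'at': [252.3, 200.2], 'conf': 0.82}
bottle {'at': [210.8, 278.3], 'conf': 0.92}
bottle {'at': [371.7, 277.4], 'conf': 0.72}
bottle {'at': [255.6, 232.1], 'conf': 0.59}
tape_measure {'at': [261.2, 269.0], 'conf': 0.76}
tape_measure {'at': [372.4, 290.5], 'conf': 0.47}
masking_tape {'at': [327.7, 264.5], 'conf': 0.59}
[374.77920136 274.96894085] [376.29043102 239.13830863]
```

View pics/n.png

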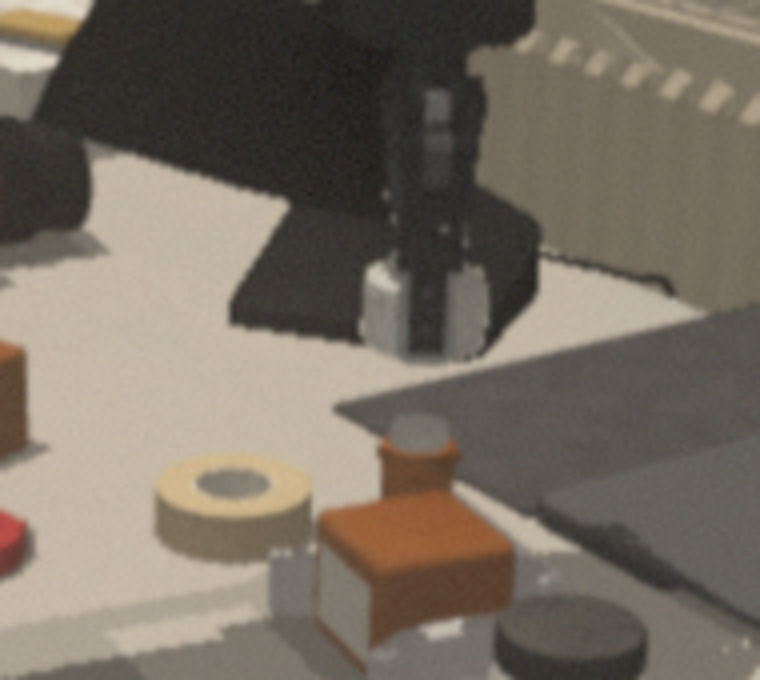

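The cap is held upright at (425,310) of the crop, above the open neck at (420,435). The bottle stands in the bay and the tape roll, jar and tape measure are where they were. Handing in.

```bash
python3 -c 'from station import bot;print(bot.sign_off())'
```

```text
the job is handed in; nothing more can be done
None
```

The job is handed in at about 17 s of the 64 s allowed. The bottle was carried by its cap into the bay and pushed against the back stop. The cap was pressed, turned about 1.13 rad counterclockwise and lifted straight off. It is held upright about 6 cm above the mouth.

**Problem on the way:** the first grip failed because the fingertips stood about 26 mm farther back than the reported tool position and the spec imply. They came down on the cap's top with about 6 N. I saw this in the side view, allowed for it and gripped again.

**Step checks:**

| Step | Reading |
|---|---|
| Pushed home | 6 N against the back stop, at about 1.5–2 mm past my estimate of home |
| Pressing | 18–28 N measured, tool down about 6.5 mm, so probably at the hard stop |
| Turning | gripper turned 1.13 rad; the bottle did not turn in the picture |
| Lifting off | wrist force about 0 N, so the cap came free without the bottle |

**Last checks:** the bottle and its mouth were found within about 4 pixels of where the home position predicts. The gripper still holds the cap (45 mm opening) and the arm is at rest. The tape roll, jar and tape measure look unmoved.

**What did not fit or was not checked:**
- The finger opening read 45 mm, not 48 mm, on the cap.
- The network placed the cap about 7 mm off the tool's axis, which is within the allowed tolerance.
- I did not measure the cap's turn relative to the gripper directly.
- I used all 10 budgeted pictures plus one more.

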